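# Select load step five on the hardness tester's control box and start it

## Robot

A 6-joint arm with a two-finger parallel gripper is mounted at the origin on a cart in front of the work surface, level with it; the furniture and walls round the work are solid. World frame = base frame: x ahead of the robot, y to its left, z up, the work surface at z = 0. Lengths are in m, angles in rad, forces in N, time in s.
With the tool pointing down it reaches from about 0.25 to 0.8 m from the base axis. Payload 8.5 kg.
Tool frame: the origin (TCP) lies at the very end of the fingers, on their centre line; the grasp point (between the pads) lies 19 mm behind it; z points along the fingers, y is the direction in which the jaws open and shut (so a half turn about z gives the same grasp; the last joint's range is limited). The gripper opens to 85 mm and grips with 20 to 120 N. Pads are 22 mm wide; open, the fingers measure 114 mm over their backs; the gripper's body (76 mm by 85 mm) begins 54 mm behind the grasp point. The pads swing forward as they close: fully open they stand 13 mm farther back than shut.
Start: joints at [1.102, 0.238, -0.013, 1.319, 0, 1.571], TCP at [0.237, 0.468, 0.231] pointing down, gripper open.
Joint ranges: [-2.66, 2.66], [-1.03, 1.9], [-1.14, 1.46], [-1.82, 2.27], [-1.45, 1.34], [-3.14, 3.14]. Speed limits (rad/s): [2.22, 2.22, 2.79, 3.14, 3.14, 3.14].

## Interface

Orientations are given as a rotation vector (axis times angle).
In Python, from station import robot gives the robot as it stands. The module is installed in compiled form; this text tells all that it offers.
- The arm moves only by the tool arm_command, never from a script. Its argument "steps" is a list of rows, each an object of numbers: "rx", "ry", "rz": the turn, a rotation vector about the tool's x, y, z in rad; "dx", "dy", "dz": the shift along the tool's x, y, z in m; "fingers": the closure, from -1 (fully open) to 1 (shut), so that 0 is half open. In form: [{"rx": .., "ry": .., "rz": .., "dx": .., "dy": .., "dz": .., "fingers": ..}, ...]. A call has 1 to 12 rows; each row shifts and turns the commanded pose from where the row before left it, along the tool's axes as they then stand; what a row does not reach is not made up. A row lasts 1/10 s, in which the tool goes at most 50 mm and 8.59 degrees, less where a joint would pass 70% of its speed; a pose out of reach is approached as far as the arm can. A call with a gripper value outside its range is refused whole. The fingers move at their own pace and stop on an object; the grip force is fixed at half the most. Time passes only in rows, so rows that do not move let the fingers close. It gives the time, the measured TCP pose, the force and the opening at its end, in the units of the state.
- robot.get_state(): the state, without advancing time (a new reading comes with each control period).
- robot.grab_frame(name): name is "side" or "top" or "wrist"; returns the picture (384x512x3 uint8, blue, green, red); there is no depth.
- robot.camera_info(name): a dict with "fx", "fy", "cx", "cy" (pixels), "origin" and "attitude" of the camera in the world. Camera axes: x right, y down, z forward; pixel columns grow to the right and rows downward; lengths in m; the calibration is good to about 2 mm. A picture is of the moment at which its call begins: read the wrist's pose just before it. camera_info takes no time and is no camera call; for the wrist camera it gives the pose at the moment of the call.
- robot.finish_job(): hands the job in, once; it reports no verdict.
The state is a dict: "time": time; "joints": joint angles; "dq": joint speeds; "joint_efforts": joint torques, N m; "eef_pos": TCP position; "tcp_rot": TCP orientation; "contact_force": force on the tool from outside, world axes, zero at the start; "ft_torque": the same for the moment, N m; "width": finger opening in m.
Only numpy, scipy, OpenCV 4.12 (cv2) and the standard library are available. Lean on these libraries where they do the work, as an engineer would, in place of code of your own. Each camera call takes 0.05 s, during which the arm holds its last target.

## Task

On the low grey control box, push the lever of the load selector round with a fingertip, click by click, until it rests in step 5 (the fifth of the seven bars, counted clockwise from the shortest), and only then press the round start key at the box's near right corner all the way down and let it come back. Use light touches only: do not grip or force the lever or the key, and do not disturb the small things lying on and around the box.

Things in the scene. Friction and masses are not known exactly. Their poses are not given: they have to be found in the camera images.
- console: the control box: fixed grey housing 170 (x) x 250 (y) x 50 mm high with a flat dark deck on top; origin at the centre of its underside, its x axis points away from its front edge, y to its left, z up. Selector on the left half, start key at the near right corner
- selector_axis (a point): point on the vertical turning axis of the selector, on the deck surface (53 mm above the bench, as the box stands on a 3 mm mat), 10 mm in front of and 45 mm left of the box centre. Seven white bars lie on the deck round it, starting 67 mm from the axis and 25 degrees apart, from +75 degrees (step 1, left, shortest bar, 6 mm) clockwise to -75 degrees (step 7, right, longest, 20 mm), measured from the box's x axis; step 4 is straight ahead
- selector_pointer (a point): point in the middle of the selector's lever, 50 mm out from the turning axis and 18 mm above the deck. The black lever is a straight bar 12 mm wide that reaches from the round hub (21 mm radius, top 30 mm above the deck) to 65 mm from the axis, its underside 7 mm and its top 29 mm above the deck; it points at the bar of the step selected. Push it sideways
- load_selector (a joint): turn of the selector in rad: 0 at step 1, growing clockwise seen from above by 0.436 (25 degrees) a step, step 5 at 1.745, step 7 at 2.618 with stops just beyond both ends. Starts in step 1, 2 or 3. Clicks: a sprung roller holds it in each step; it takes some 3 to 4 N at the middle of the lever to push it half a step, then it snaps by itself into the next step
- start_key_top (a point): centre of the top face of the start key, a round black key of 30 mm diameter in a round light metal housing on the deck; pushed straight down, springs back
- start_key (a joint): how far the start key is pressed, in m: 0 up, 0.006 fully down, where the spring force is 4 N
- gauge_pin: upright steel gauge pin, 12 dia x 30 mm, standing loose on the far right corner of the control box's deck
- block_a: loose round steel test block, 64 dia x 12 mm, lying left of the control box
- loupe: loose black loupe, 32 dia x 26 mm, standing on the near edge of the deck, between selector and start key
- ring3: loose steel bearing ring, 62 dia x 12 mm, lying left of the control box
- pen_1: loose marker pen, 17 x 135 x 16 mm, lying in front of the control box
- hex_key: loose small hex key, 28 x 72 x 7 mm, in front of the control box
- micrometer: loose micrometer, 48 x 130 x 12 mm, behind the control box

How it is judged:
By the outcome, as a careful person would: the job done as asked, in the order asked, and still so for the second after the job is handed in, with the robot touching nothing.
It also fails if it takes over 48 s, if anything falls off the work surface, if the arm or the gripper's body presses on something with over 40 N, if the wrist force passes 120 N, or if a joint passes its speed limit or range.

## Working session

There is one attempt and no reset: what is moved stays moved. The work goes in short steps, Python scripts to look and compute and a tool call to move; the robot and the scene stay as the last step left them, time stands still between calls to the robot, and variables do not carry over. Pictures are saved under pics/ and viewed, and the job is handed in when it is done.

Besides the shell and the picture viewer there is one more tool, called after "Call:" as name(argument=value, ...) on one line, values as JSON. arm_command: Moves the arm, as the interface text tells. Its arguments: {"type":"object","properties":{"steps":{"type":"array","items":{"type":"object","properties":{"rx":{"type":"number"},"ry":{"type":"number"},"rz":{"type":"number"},"dx":{"type":"number"},"dy":{"type":"number"},"dz":{"type":"number"},"fingers":{"type":"number"}}}}},"required":["steps"]}

```bash
mkdir -p pics; python3 - <<'E'
from station import robot
import cv2
s=robot.get_state();print({k:(v if not hasattr(v,'round') else v) for k,v in s.items()})
for n in("top","side","wrist"):
    print(n,robot.camera_info(n)); cv2.imwrite(f"pics/{n}0.png",robot.grab_frame(n))
E
```

```text
{'time': 0.0, 'joints': array([ 1.10202497e+00,  2.38772698e-01, -1.42191058e-02,  1.31921981e+00,
       -1.34466991e-05,  1.57081008e+00]), 'dq': array([ 9.43466999e-04,  5.20514190e-04, -2.60848255e-03, -8.85975086e-04,
        1.94777816e-05, -6.68420819e-04]), 'joint_efforts': array([ 1.51971312e-04, -5.38786268e+01,  3.46443057e+01,  1.81638688e-02,
        4.37201209e-05, -3.66403867e-06]), 'eef_pos': array([0.23700993, 0.46800038, 0.23069556]), 'tcp_rot': array([-7.29568289e-01, -3.05537999e+00,  2.16703963e-03]), 'contact_force': array([-0.0556074 , -0.23835257,  0.0269746 ]), 'ft_torque': array([ 0.0413073 ,  0.03006036, -0.01181469]), 'width': 0.08527108998693973}
top {'fx': 373.3855501924604, 'fy': 373.3855501924604, 'cx': 252.5387222018408, 'cy': 195.23059947925125, 'origin': array([0.44616053, 0.04393791, 0.94702603]), 'attitude': array([-2.12473584,  2.13305514, -0.14297243])}
side {'fx': 383.8097581923366, 'fy': 383.8097581923366, 'cx': 253.6443130258588, 'cy': 187.94660067563845, 'origin': array([ 0.2169509 , -0.62485642,  0.4545007 ]), 'attitude': array([-1.99050777,  0.48821878, -0.33307782])}
wrist {'fx': 333.1097114061968, 'fy': 333.1097114061968, 'cx': 250.3762094211895, 'cy': 194.246125212105, 'origin': array([0.16808091, 0.50183797, 0.37437862]), 'attitude': array([2.44804029, 1.50365527, 0.22917053])}
```

View pics/top0.png

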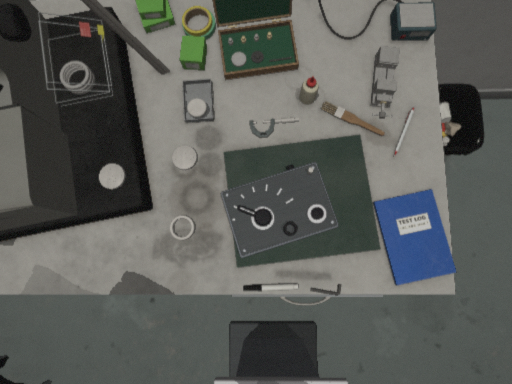

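View pics/side0.png

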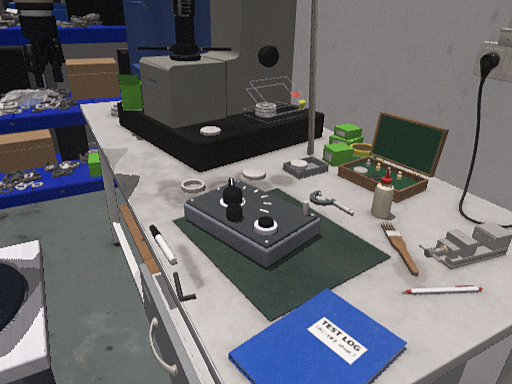

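View pics/wrist0.png

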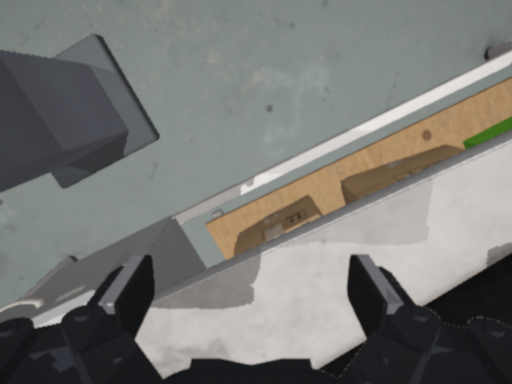

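```bash
cat > h.py <<'E'
import numpy as np, cv2
from scipy.spatial.transform import Rotation as R
from station import robot
def ray(n,u,v,z,ci=None):
    c=ci or robot.camera_info(n); A=R.from_rotvec(c['attitude']).as_matrix()
    d=A@np.array([(u-c['cx'])/c['fx'],(v-c['cy'])/c['fy'],1]); o=np.array(c['origin'])
    return o+d*(z-o[2])/d[2]
def proj(n,P,ci=None):
    c=ci or robot.camera_info(n); A=R.from_rotvec(c['attitude']).as_matrix()
    p=A.T@(np.array(P)-c['origin']); return np.array([c['fx']*p[0]/p[2]+c['cx'],c['fy']*p[1]/p[2]+c['cy']])
E
python3 - <<'E'
from h import *
s=robot.get_state(); print(s['time'],proj('top',s['eef_pos']),proj('side',s['eef_pos']),proj('top',[0,0,0]))
print(R.from_rotvec(s['tcp_rot']).as_matrix().round(3))
im=cv2.imread('pics/top0.png'); c=im[145:275,205:385]; cv2.imwrite('pics/top0z.png',cv2.resize(c,None,fx=4.4,fy=4.4,interpolation=cv2.INTER_CUBIC))
im=cv2.imread('pics/side0.png'); c=im[165:275,170:330]; cv2.imwrite('pics/side0z.png',cv2.resize(c,None,fx=5,fy=5,interpolation=cv2.INTER_CUBIC))
E
```

```text
0.15 [ 30.46084636 370.43847699] [52.0220624 91.0140404] [281.4761303  449.53090958]
[[-0.892  0.452 -0.   ]
 [ 0.452  0.892 -0.001]
 [ 0.    -0.001 -1.   ]]
```

View pics/top0z.png

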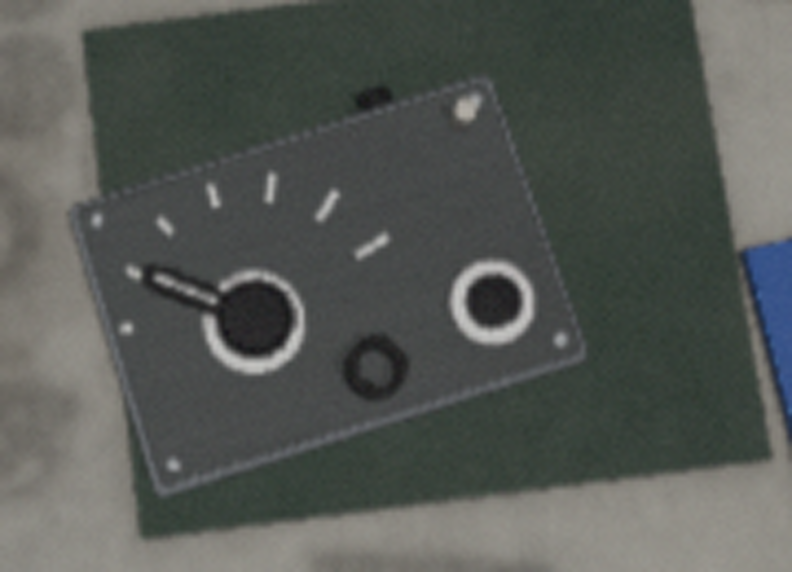

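View pics/side0z.png

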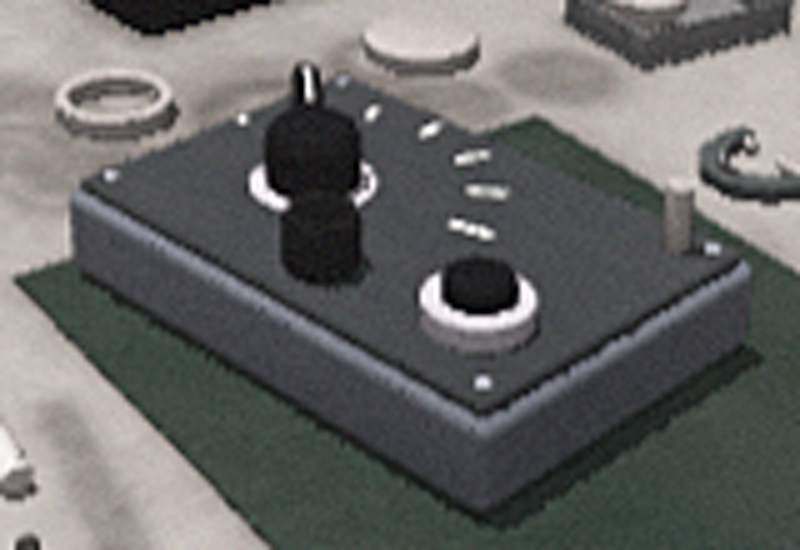

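```bash
cat > fit.py <<'E'
from h import *
from scipy.optimize import least_squares
off=dict(top=(205,145,4.4),side=(170,165,5.))
def blobs(n,im):
    g=cv2.cvtColor(im,cv2.COLOR_BGR2GRAY).astype(float)
    return g
def cen(n,im,pts):
    x0,y0,s=off[n]; g=cv2.cvtColor(im,cv2.COLOR_BGR2GRAY).astype(float); out=[]
    for (u,v) in pts:
        u=(u+.5)/s-.5+x0; v=(v+.5)/s-.5+y0
        a,b=int(round(u)),int(round(v)); r=4
        w=g[b-r:b+r+1,a-r:a+r+1]; w=np.clip(w-np.median(w)-30,0,None)
        yy,xx=np.mgrid[b-r:b+r+1,a-r:a+r+1]; out.append(((w*xx).sum()/w.sum(),(w*yy).sum()/w.sum()))
    return np.array(out)
T={1:(126,328),3:(165,225),4:(213,195),5:(270,188),6:(327,206),7:(372,246)}
S={1:(243,119),3:(373,112),4:(430,129),5:(473,157),6:(487,191),7:(471,230)}
def model(k):
    L=.006+.014/6*(k-1); a=np.radians(75-25*(k-1)); r=.067+L/2
    return np.array([-.010+r*np.cos(a), .045+r*np.sin(a)])
ims={n:cv2.imread(f'pics/{n}0.png') for n in off}
M=[];W=[];tag=[]
for n,D in (('top',T),('side',S)):
    for k,p in zip(D,cen(n,ims[n],list(D.values()))):
        M.append(model(k));W.append(ray(n,*p,.053)[:2]);tag.append((n,k))
M=np.array(M);W=np.array(W)
def fit(M,W):
    f=lambda q:(M@np.array([[np.cos(q[2]),np.sin(q[2])],[-np.sin(q[2]),np.cos(q[2])]])+q[:2]-W).ravel()
    r=least_squares(f,[.45,0,.2]);return r.x,r.fun.reshape(-1,2)
for sl in (slice(0,6),slice(6,12),slice(0,12)):
    q,r=fit(M[sl],W[sl]); print(q,np.degrees(q[2]),(r*1000).round(1).tolist())
c,s_=np.cos(q[2]),np.sin(q[2]); Rm=np.array([[c,-s_],[s_,c]])
def w(p): return Rm@np.array(p)+q[:2]
if __name__=='__main__':
    print('axis',w([-.01,.045]))
    for k in range(1,8):
        a=np.radians(75-25*(k-1)); print(k,w([-.01+.05*np.cos(a),.045+.05*np.sin(a)]))
    for n in off:
        im=ims[n].copy();x0,y0,s=off[n]
        P=[[*w(p),.053] for p in ((.085,.125),(.085,-.125),(-.085,-.125),(-.085,.125))]+[[*w([-.01,.045]),.053]]
        print(n,[((proj(n,p)-[x0,y0]+.5)*s-.5).round().tolist() for p in P])
        x0,y0,s=off[n]
    # key: ring centre top/ key top
    for n,u,v,z in (('top',493,302,.065),('top',493,302,.070),('side',480,285,.065),('side',480,275,.070),('top',376,368,.079),('side',320,215,.079),('top',466,108,.068)):
        x0,y0,s=off[n]; p=ray(n,(u+.5)/s-.5+x0,(v+.5)/s-.5+y0,z); print(n,z,p,'box',Rm.T@(p[:2]-q[:2]))
E
python3 fit.py
```

```text
[0.55648831 0.00110246 0.30954369] 17.735546736454157 [[-0.1, -0.0], [-0.1, -0.1], [0.3, -0.0], [-0.1, -0.2], [-0.2, 0.2], [0.2, 0.2]]
[0.55868563 0.00542762 0.29010631] 16.62186733847202 [[0.5, -0.6], [0.3, -0.7], [-2.7, -3.1], [1.5, 0.8], [0.5, 0.8], [-0.2, 2.8]]
[0.55758116 0.00326575 0.29972203] 17.17280734859697 [[2.1, 2.4], [1.9, 1.8], [2.0, 1.7], [1.3, 1.5], [0.9, 1.9], [1.0, 2.2], [-1.6, -3.0], [-1.7, -2.5], [-4.4, -4.8], [0.1, -0.9], [-0.6, -1.0], [-1.0, 0.8]]
axis [0.53474051 0.04330704]
1 [0.53284484 0.0932711 ]
2 [0.55413817 0.089391  ]
3 [0.57179668 0.07687549]
4 [0.58251144 0.05806978]
5 [0.58427468 0.03649776]
6 [0.57675598 0.01620169]
7 [0.56136424 0.00098475]
top [[60.0, 199.0], [490.0, 66.0], [591.0, 357.0], [150.0, 496.0], [250.0, 319.0]]
side [[345.0, 64.0], [760.0, 250.0], [482.0, 416.0], [63.0, 175.0], [313.0, 182.0]]
top 0.065 [ 0.54201066 -0.08730868  0.065     ] box [-0.04161887 -0.08193924]
top 0.07 [ 0.54146731 -0.08656468  0.07      ] box [-0.04191833 -0.08106797]
side 0.065 [ 0.5473111 -0.0801436  0.065    ] box [-0.0344392  -0.07665857]
side 0.07 [ 0.54674803 -0.08075553  0.07      ] box [-0.03515785 -0.07707697]
top 0.079 [ 0.50586436 -0.02285358  0.079     ] box [-0.05712305 -0.00968528]
side 0.079 [ 0.50484242 -0.02564717  0.079     ] box [-0.05892425 -0.01205259]
top 0.068 [ 0.64815296 -0.0752478   0.068     ] box [ 0.06335249 -0.10175506]
```

Call:
arm_command(steps=[{"dx":-0.0135,"dy":-0.0212,"fingers":1},{"dx":-0.0135,"dy":-0.0212,"fingers":1},{"dx":-0.0135,"dy":-0.0212,"fingers":1},{"dx":-0.0135,"dy":-0.0212,"fingers":1},{"dx":-0.0135,"dy":-0.0212,"fingers":1},{"dx":-0.0135,"dy":-0.0212,"fingers":1},{"dx":-0.0135,"dy":-0.0212,"fingers":1},{"dx":-0.0135,"dy":-0.0212,"fingers":1},{"dx":-0.0135,"dy":-0.0212,"fingers":1},{"dx":-0.0135,"dy":-0.0212,"fingers":1},{"dx":-0.0135,"dy":-0.0212,"fingers":1},{"dx":-0.0135,"dy":-0.0212,"fingers":1}])

```text
schema error: expected keys rx, ry, rz, dx, dy, dz, fingers
```

All seven keys are needed in each row.

Call:
arm_command(steps=[{"rx":0,"ry":0,"rz":0,"dx":-0.0135,"dy":-0.0212,"dz":0,"fingers":1},{"rx":0,"ry":0,"rz":0,"dx":-0.0135,"dy":-0.0212,"dz":0,"fingers":1},{"rx":0,"ry":0,"rz":0,"dx":-0.0135,"dy":-0.0212,"dz":0,"fingers":1},{"rx":0,"ry":0,"rz":0,"dx":-0.0135,"dy":-0.0212,"dz":0,"fingers":1},{"rx":0,"ry":0,"rz":0,"dx":-0.0135,"dy":-0.0212,"dz":0,"fingers":1},{"rx":0,"ry":0,"rz":0,"dx":-0.0135,"dy":-0.0212,"dz":0,"fingers":1},{"rx":0,"ry":0,"rz":0,"dx":-0.0135,"dy":-0.0212,"dz":0,"fingers":1},{"rx":0,"ry":0,"rz":0,"dx":-0.0135,"dy":-0.0212,"dz":0,"fingers":1},{"rx":0,"ry":0,"rz":0,"dx":-0.0135,"dy":-0.0212,"dz":0,"fingers":1},{"rx":0,"ry":0,"rz":0,"dx":-0.0135,"dy":-0.0212,"dz":0,"fingers":1},{"rx":0,"ry":0,"rz":0,"dx":-0.0135,"dy":-0.0212,"dz":0,"fingers":1},{"rx":0,"ry":0,"rz":0,"dx":-0.0135,"dy":-0.0212,"dz":0,"fingers":1}])

```text
time: 1.35
eef_pos: [0.2666, 0.1672, 0.2312]
tcp_rot: [0.729, 3.056, -0.0]
contact_force: [0.2, -0.8, -0.3]
width: 0.0003
```

Call:
arm_command(steps=[{"rx":0,"ry":0,"rz":0,"dx":-0.028,"dy":0.003,"dz":0,"fingers":1},{"rx":0,"ry":0,"rz":0,"dx":-0.028,"dy":0.003,"dz":0,"fingers":1},{"rx":0,"ry":0,"rz":0,"dx":-0.028,"dy":0.003,"dz":0,"fingers":1},{"rx":0,"ry":0,"rz":0,"dx":-0.028,"dy":0.003,"dz":0,"fingers":1},{"rx":0,"ry":0,"rz":0,"dx":-0.028,"dy":0.003,"dz":0,"fingers":1},{"rx":0,"ry":0,"rz":-0.08,"dx":-0.028,"dy":0.003,"dz":0,"fingers":1},{"rx":0,"ry":0,"rz":0,"dx":0,"dy":0,"dz":0,"fingers":1},{"rx":0,"ry":0,"rz":0,"dx":0,"dy":0,"dz":0,"fingers":1}])

```text
time: 2.15
eef_pos: [0.4245, 0.108, 0.2308]
tcp_rot: [-0.61, -3.08, 0.001]
contact_force: [-0.6, 0.4, 0.4]
width: -0.0004
```

```bash
python3 - <<'E'
from h import *
import pickle
pickle.dump(robot.camera_info('wrist'),open('w1.pkl','wb'))
s=robot.get_state(); im=robot.grab_frame('wrist')
cv2.imwrite('pics/wrist1.png',im);print(s['time'],s['eef_pos'],s['joints'],s['contact_force'])
E
```

```text
2.15 [0.42446387 0.1080403  0.23080604] [ 2.49192004e-01  9.05825712e-02 -1.97891465e-01  1.28394062e+00
  6.99161044e-05  6.40007198e-01] [-0.6173706   0.4388889   0.35240807]
```

View pics/wrist1.png

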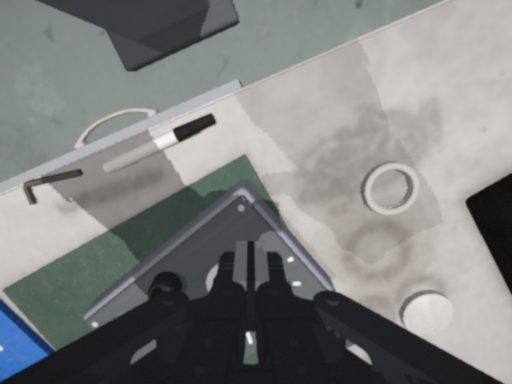

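```bash
python3 - <<'E'
from h import *
import pickle
ci=pickle.load(open('w1.pkl','rb'))
c=lambda u,v:((u+.5)/4.4-.5+205,(v+.5)/4.4-.5+145)
for a,b in (((241,208),(173,465)),((291,260),(126,328)),((297,285),(133,271)),((95,324),(561,340))):
    print(ray('wrist',*a,.053,ci),ray('top',*c(*b),.053))
print(proj('wrist',[.42446,.10804,.2308],ci))
im=cv2.imread('pics/wrist1.png');cv2.imwrite('pics/wrist1z.png',cv2.resize(im[150:384,130:400],None,fx=2.5,fy=2.5))
E
```

```text
[0.45596676 0.08327901 0.053     ] [0.45587127 0.0852266  0.053     ]
[0.53130268 0.10994719 0.053     ] [0.52996958 0.11103477 0.053     ]
[0.56277928 0.10534719 0.053     ] [0.56132933 0.10737407 0.053     ]
[ 0.5225023  -0.12739666  0.053     ] [ 0.52244319 -0.12523161  0.053     ]
[252.77180625 257.33393538]
```

View pics/wrist1z.png

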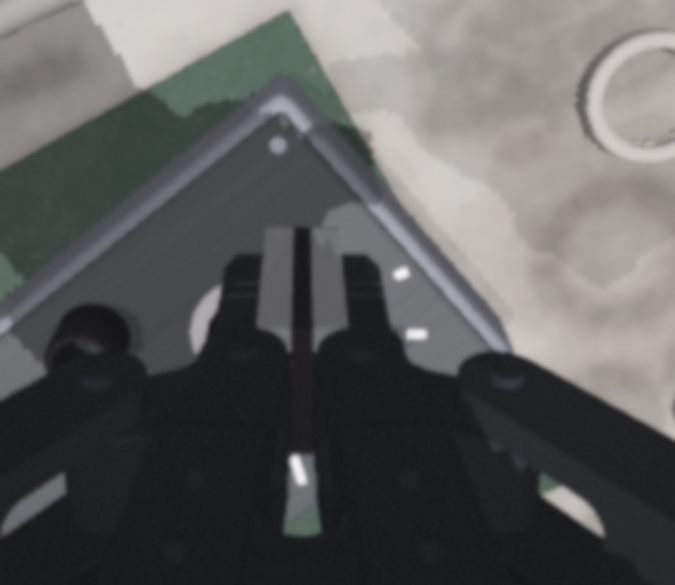

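Call:
arm_command(steps=[{"rx":0,"ry":0,"rz":0,"dx":-0.0248,"dy":0.0067,"dz":0.01,"fingers":1},{"rx":0,"ry":0,"rz":0,"dx":-0.0248,"dy":0.0067,"dz":0.01,"fingers":1},{"rx":0,"ry":0,"rz":0,"dx":-0.0248,"dy":0.0067,"dz":0.01,"fingers":1},{"rx":0,"ry":0,"rz":0,"dx":-0.0249,"dy":0.0066,"dz":0.01,"fingers":1},{"rx":0,"ry":0,"rz":0,"dx":0,"dy":0,"dz":0.02,"fingers":1},{"rx":0,"ry":0,"rz":0,"dx":0,"dy":0,"dz":0.02,"fingers":1},{"rx":0,"ry":0,"rz":0,"dx":0,"dy":0,"dz":0.02,"fingers":1},{"rx":0,"ry":0,"rz":0,"dx":0,"dy":0,"dz":0,"fingers":1}])

```text
time: 3.0
eef_pos: [0.5242, 0.0957, 0.1293]
tcp_rot: [-0.606, -3.078, 0.003]
contact_force: [-0.5, 0.8, 0.9]
width: 0.0002
```

```bash
cat > look.py <<'E'
import sys
from h import *
t=sys.argv[1]
s=robot.get_state();print(s['time'],s['eef_pos'].round(4),s['joints'].round(2),s['contact_force'].round(2))
for n in sys.argv[2:]:
    im=robot.grab_frame(n)
    cv2.imwrite(f'pics/{n}{t}_full.png',im)
    c={'top':im[130:270,195:375],'side':im[120:290,150:350],'wrist':im}[n]
    cv2.imwrite(f'pics/{n}{t}.png',cv2.resize(c,None,fx=4 if n!='wrist' else 1.3,fy=4 if n!='wrist' else 1.3,interpolation=cv2.INTER_CUBIC)[:600])
E
python3 look.py 2 side wrist
```

```text
3.0 [0.5242 0.0957 0.1293] [ 0.18  0.31 -0.18  1.08  0.    0.57] [-0.53  0.8   0.93]
```

View pics/side2.png

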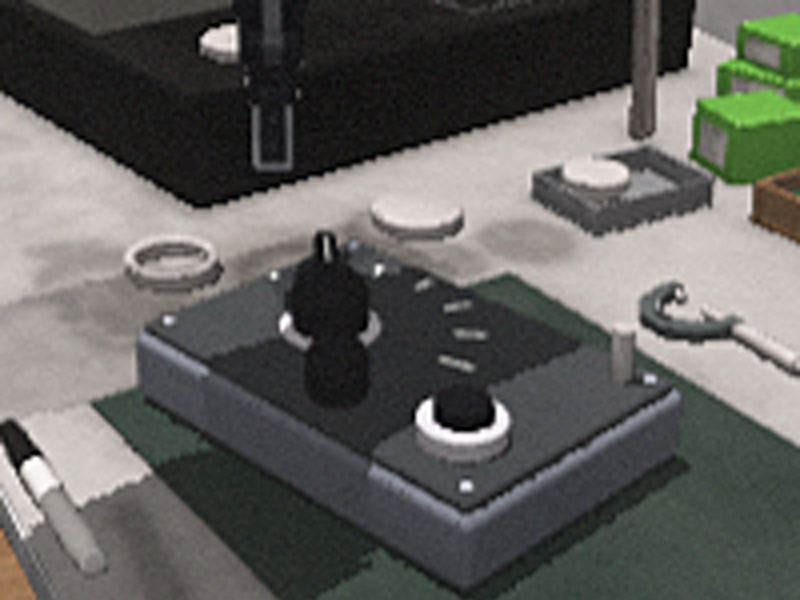

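View pics/wrist2.png

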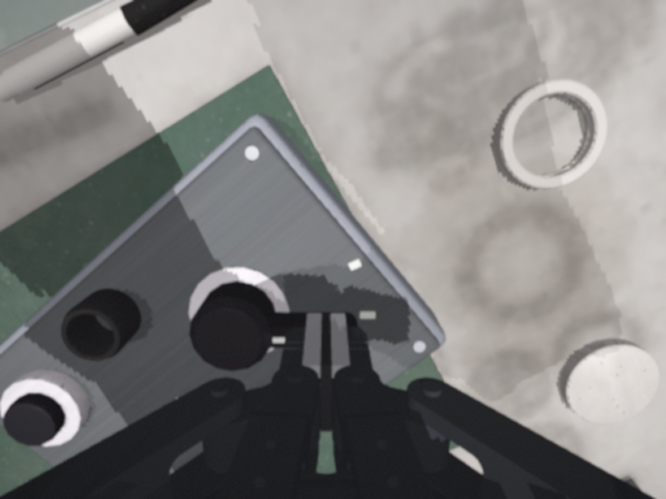

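Call:
arm_command(steps=[{"rx":0,"ry":0,"rz":0,"dx":0,"dy":0,"dz":0.02,"fingers":1},{"rx":0,"ry":0,"rz":0,"dx":0,"dy":0,"dz":0.02,"fingers":1},{"rx":0,"ry":0,"rz":0,"dx":0,"dy":0,"dz":0.012,"fingers":1},{"rx":0,"ry":0,"rz":0,"dx":0,"dy":0,"dz":0.009,"fingers":1},{"rx":0,"ry":0,"rz":0,"dx":0,"dy":0,"dz":0,"fingers":1},{"rx":0,"ry":0,"rz":0,"dx":0,"dy":0,"dz":0,"fingers":1}])

```text
time: 3.7
eef_pos: [0.5271, 0.0955, 0.071]
tcp_rot: [0.607, 3.082, 0.0]
contact_force: [0.3, -0.6, 0.4]
width: -0.0001
```

```bash
python3 look.py 3 side wrist
```

```text
3.7 [0.5271 0.0955 0.071 ] [ 0.18  0.36 -0.27  0.94 -0.    0.57] [ 0.31 -0.55  0.43]
```

View pics/side3.png

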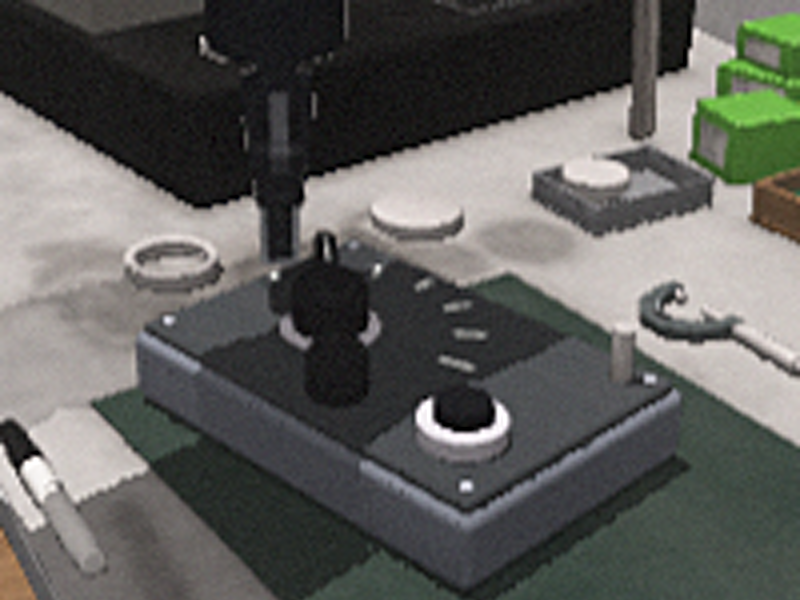

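View pics/wrist3.png

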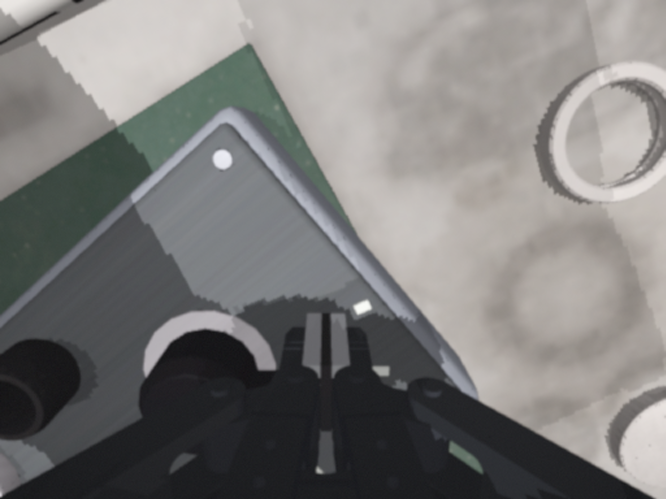

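Call:
arm_command(steps=[{"rx":0,"ry":0,"rz":0,"dx":-0.002,"dy":0,"dz":0.003,"fingers":1},{"rx":0,"ry":0,"rz":0,"dx":-0.002,"dy":0,"dz":0,"fingers":1},{"rx":0,"ry":0,"rz":0,"dx":-0.002,"dy":0,"dz":0,"fingers":1},{"rx":0,"ry":0,"rz":0,"dx":-0.002,"dy":0,"dz":0,"fingers":1},{"rx":0,"ry":0,"rz":0,"dx":0,"dy":0,"dz":0,"fingers":1}])

```text
time: 4.3
eef_pos: [0.5345, 0.0922, 0.0673]
tcp_rot: [0.607, 3.082, -0.0]
contact_force: [-0.3, 0.2, 0.4]
width: -0.0001
```

```bash
python3 look.py 4 side
```

```text
4.3 [0.5345 0.0922 0.0673] [ 0.17  0.37 -0.26  0.93 -0.    0.56] [-0.29  0.21  0.36]
```

View pics/side4.png

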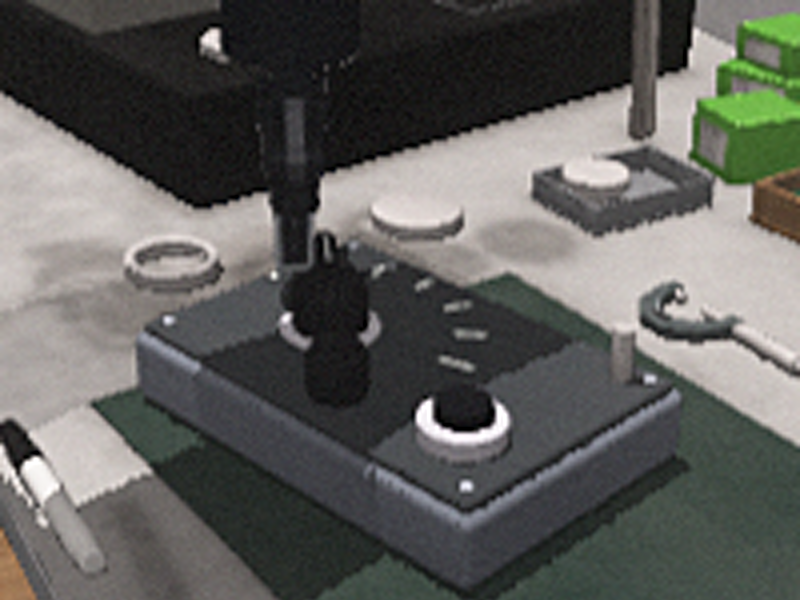

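Call:
arm_command(steps=[{"rx":0,"ry":0,"rz":0,"dx":-0.0015,"dy":0,"dz":0,"fingers":1},{"rx":0,"ry":0,"rz":0.0524,"dx":-0.0025,"dy":0.0008,"dz":0,"fingers":1},{"rx":0,"ry":0,"rz":0.0524,"dx":-0.0025,"dy":0.0008,"dz":0,"fingers":1},{"rx":0,"ry":0,"rz":0.0524,"dx":-0.0025,"dy":0.0008,"dz":0,"fingers":1}])

```text
time: 4.75
eef_pos: [0.5428, 0.091, 0.0672]
tcp_rot: [-0.849, -3.023, -0.0]
contact_force: [-2.7, 2.4, 0.9]
width: -0.0004
```

Call:
arm_command(steps=[{"rx":0,"ry":0,"rz":0.0524,"dx":-0.0025,"dy":0.0008,"dz":0,"fingers":1}])

```text
time: 4.85
eef_pos: [0.5456, 0.0903, 0.0672]
tcp_rot: [-0.928, -3.0, 0.0]
contact_force: [-0.8, -0.3, -0.3]
width: -0.0
```

Call:
arm_command(steps=[{"rx":0,"ry":0,"rz":0.0524,"dx":-0.0025,"dy":0.0008,"dz":0,"fingers":1}])

```text
time: 4.95
eef_pos: [0.5483, 0.0894, 0.0673]
tcp_rot: [-1.007, -2.975, 0.0]
contact_force: [0.4, 0.1, -0.6]
width: 0.0001
```

Call:
arm_command(steps=[{"rx":0,"ry":0,"rz":0.0524,"dx":-0.0025,"dy":0.0008,"dz":0,"fingers":1}])

```text
time: 5.05
eef_pos: [0.551, 0.0885, 0.0673]
tcp_rot: [-1.085, -2.948, 0.0]
contact_force: [-0.5, 0.8, -0.3]
width: -0.0001
```

```bash
python3 look.py 5 side top
```

```text
5.05 [0.551  0.0885 0.0673] [ 0.16  0.4  -0.22  0.95 -0.    0.86] [-0.46  0.77 -0.34]
```

View pics/side5.png

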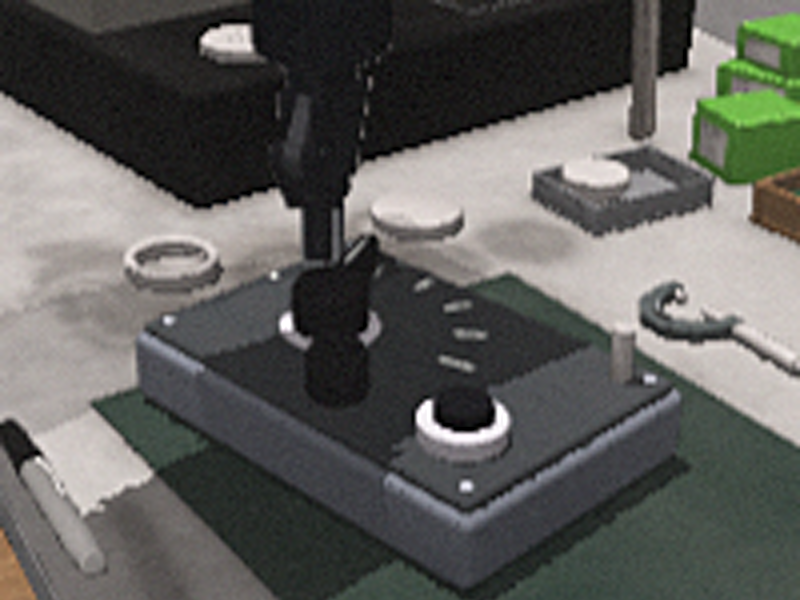

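View pics/top5.png

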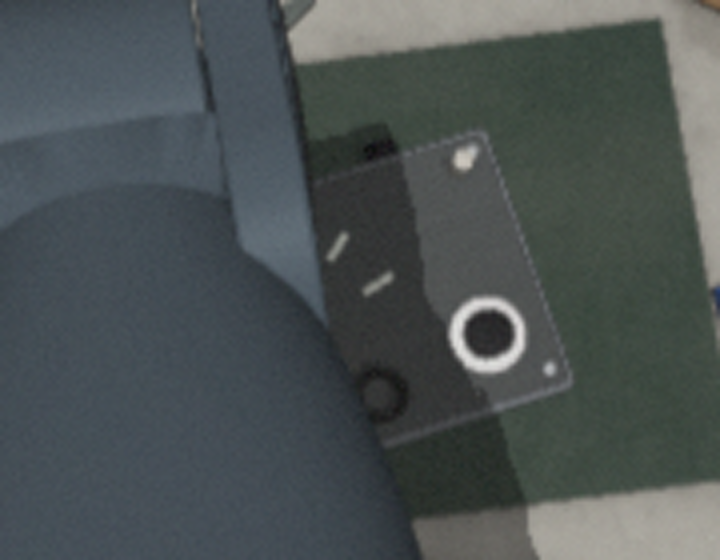

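Call:
arm_command(steps=[{"rx":0,"ry":0,"rz":0.0524,"dx":-0.0025,"dy":0.0008,"dz":0,"fingers":1},{"rx":0,"ry":0,"rz":0.0524,"dx":-0.0025,"dy":0.0008,"dz":0,"fingers":1},{"rx":0,"ry":0,"rz":0.0524,"dx":-0.0025,"dy":0.0008,"dz":0,"fingers":1},{"rx":0,"ry":0,"rz":0.0524,"dx":-0.0025,"dy":0.0008,"dz":0,"fingers":1},{"rx":0,"ry":0,"rz":0.0524,"dx":-0.0025,"dy":0.0008,"dz":0,"fingers":1}])

```text
time: 5.65
eef_pos: [0.562, 0.0828, 0.0672]
tcp_rot: [-1.457, -2.782, -0.001]
contact_force: [-2.2, 1.4, 0.2]
width: -0.0001
```

Call:
arm_command(steps=[{"rx":0,"ry":0,"rz":0.0524,"dx":-0.0025,"dy":0.0008,"dz":0,"fingers":1}])

```text
time: 5.75
eef_pos: [0.5642, 0.0811, 0.0673]
tcp_rot: [-1.53, -2.743, -0.001]
contact_force: [-0.9, 1.9, -0.0]
width: -0.0001
```

Call:
arm_command(steps=[{"rx":0,"ry":0,"rz":0.0524,"dx":-0.0025,"dy":0.0008,"dz":0,"fingers":1}])

```text
time: 5.85
eef_pos: [0.5664, 0.0792, 0.0673]
tcp_rot: [-1.602, -2.702, -0.0]
contact_force: [-0.5, 1.3, 0.1]
width: 0.0003
```

Call:
arm_command(steps=[{"rx":0,"ry":0,"rz":0.0524,"dx":-0.0025,"dy":0.0008,"dz":0,"fingers":1}])

```text
time: 5.95
eef_pos: [0.5683, 0.0772, 0.0673]
tcp_rot: [-1.672, -2.659, 0.0]
contact_force: [-0.3, 0.0, -0.4]
width: -0.0002
```

```bash
python3 look.py 6 side
```

```text
5.95 [0.5683 0.0772 0.0673] [ 0.14  0.42 -0.18  0.97  0.    1.26] [-0.3   0.04 -0.45]
```

View pics/side6.png

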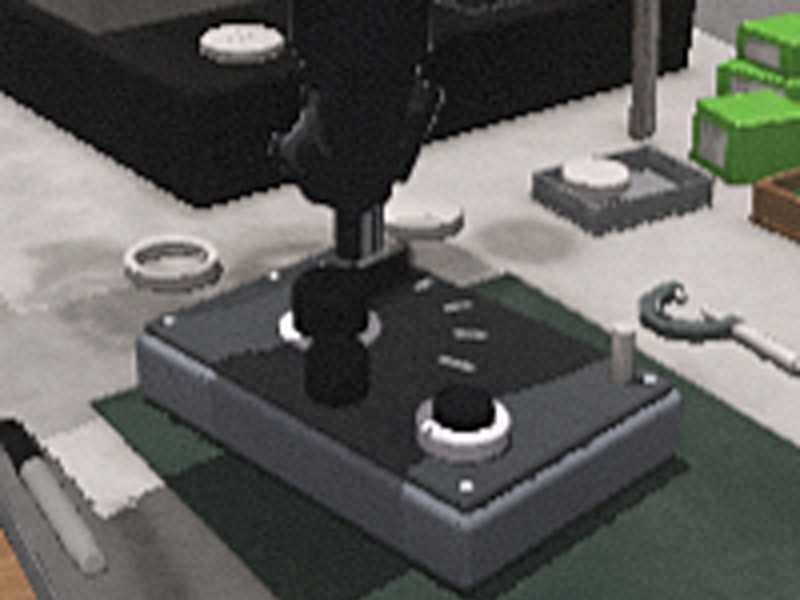

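Call:
arm_command(steps=[{"rx":0,"ry":0,"rz":0.0524,"dx":-0.0025,"dy":0.0008,"dz":0,"fingers":1},{"rx":0,"ry":0,"rz":0.0524,"dx":-0.0025,"dy":0.0008,"dz":0,"fingers":1},{"rx":0,"ry":0,"rz":0.0524,"dx":-0.0025,"dy":0.0008,"dz":0,"fingers":1},{"rx":0,"ry":0,"rz":0.0524,"dx":-0.0025,"dy":0.0008,"dz":0,"fingers":1},{"rx":0,"ry":0,"rz":0.0524,"dx":-0.0025,"dy":0.0008,"dz":0,"fingers":1}])

```text
time: 6.5
eef_pos: [0.5761, 0.0674, 0.0672]
tcp_rot: [-2.003, -2.419, -0.001]
contact_force: [-1.5, 3.5, -0.4]
width: -0.0001
```

Call:
arm_command(steps=[{"rx":0,"ry":0,"rz":0.0524,"dx":-0.0025,"dy":0.0008,"dz":0,"fingers":1}])

```text
time: 6.6
eef_pos: [0.5774, 0.065, 0.0673]
tcp_rot: [-2.066, -2.365, -0.001]
contact_force: [0.1, 1.8, 0.1]
width: 0.0002
```

Call:
arm_command(steps=[{"rx":0,"ry":0,"rz":0.0524,"dx":-0.0025,"dy":0.0008,"dz":0,"fingers":1}])

```text
time: 6.7
eef_pos: [0.5787, 0.0624, 0.0673]
tcp_rot: [-2.128, -2.311, -0.001]
contact_force: [-0.1, 1.3, -1.5]
width: -0.0003
```

```bash
python3 look.py 7 side
```

```text
6.7 [0.5787 0.0624 0.0673] [ 0.11  0.43 -0.16  0.97  0.    1.6 ] [-0.09  1.34 -1.46]
```

View pics/side7.png

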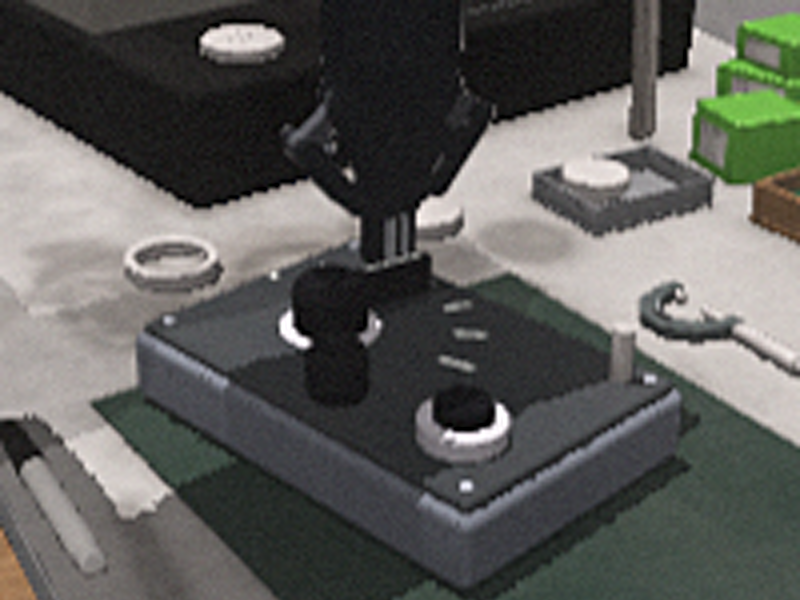

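Call:
arm_command(steps=[{"rx":0,"ry":0,"rz":0.0524,"dx":-0.0025,"dy":0.0008,"dz":0,"fingers":1}])

```text
time: 6.85
eef_pos: [0.5796, 0.0598, 0.0673]
tcp_rot: [-2.186, -2.256, -0.0]
contact_force: [0.0, -0.7, -0.1]
width: 0.0002
```

Call:
arm_command(steps=[{"rx":0,"ry":0,"rz":0,"dx":0,"dy":0,"dz":0,"fingers":1},{"rx":0,"ry":0,"rz":0,"dx":0,"dy":0,"dz":0,"fingers":1}])

```text
time: 7.05
eef_pos: [0.5795, 0.0597, 0.0673]
tcp_rot: [-2.185, -2.257, 0.0]
contact_force: [0.0, -0.2, -0.5]
width: -0.0001
```

```bash
python3 look.py 8 side
```

```text
7.05 [0.5795 0.0597 0.0673] [ 0.1   0.43 -0.16  0.98 -0.    1.64] [ 0.04 -0.19 -0.54]
```

View pics/side8.png

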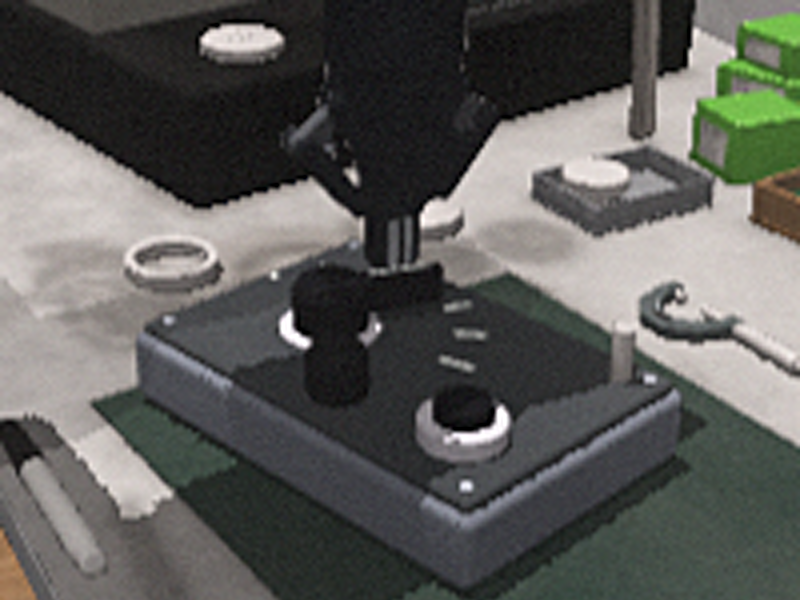

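Call:
arm_command(steps=[{"rx":0,"ry":0,"rz":0,"dx":0.006,"dy":0,"dz":0,"fingers":1},{"rx":0,"ry":0,"rz":0,"dx":0.008,"dy":0,"dz":-0.002,"fingers":1},{"rx":0,"ry":0,"rz":0,"dx":0,"dy":0,"dz":-0.03,"fingers":1},{"rx":0,"ry":0,"rz":0,"dx":0,"dy":0,"dz":-0.03,"fingers":1},{"rx":0,"ry":0,"rz":0,"dx":0,"dy":-0.03,"dz":-0.03,"fingers":1},{"rx":0,"ry":0,"rz":0,"dx":-0.03,"dy":-0.03,"dz":-0.02,"fingers":1},{"rx":0,"ry":0,"rz":0,"dx":-0.03,"dy":-0.03,"dz":0,"fingers":1},{"rx":0,"ry":0,"rz":0,"dx":-0.04,"dy":-0.03,"dz":0,"fingers":1},{"rx":0,"ry":0,"rz":0,"dx":-0.04,"dy":-0.03,"dz":0,"fingers":1},{"rx":0,"ry":0,"rz":0,"dx":0,"dy":0,"dz":0,"fingers":1},{"rx":0,"ry":0,"rz":0,"dx":0,"dy":0,"dz":0,"fingers":1}])

```text
time: 8.2
eef_pos: [0.4333, -0.0711, 0.1799]
tcp_rot: [2.19, 2.251, 0.001]
contact_force: [1.5, -0.7, -0.2]
width: -0.0001
```

```bash
python3 - <<'E'
from h import *
import pickle
pickle.dump(robot.camera_info('wrist'),open('w9.pkl','wb'))
E
python3 look.py 9 wrist side top
```

```text
8.2 [ 0.4333 -0.0711  0.1799] [-0.16  0.12 -0.3   1.15  0.    1.38] [ 1.51 -0.7  -0.2 ]
```

View pics/top9.png

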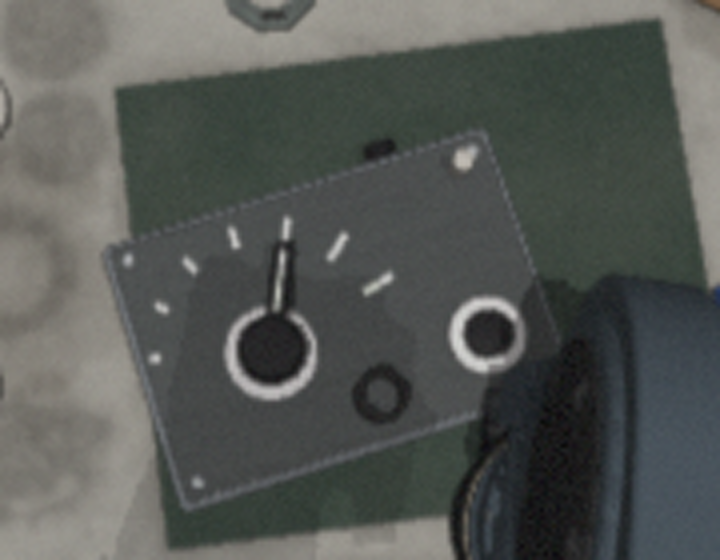

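View pics/side9.png

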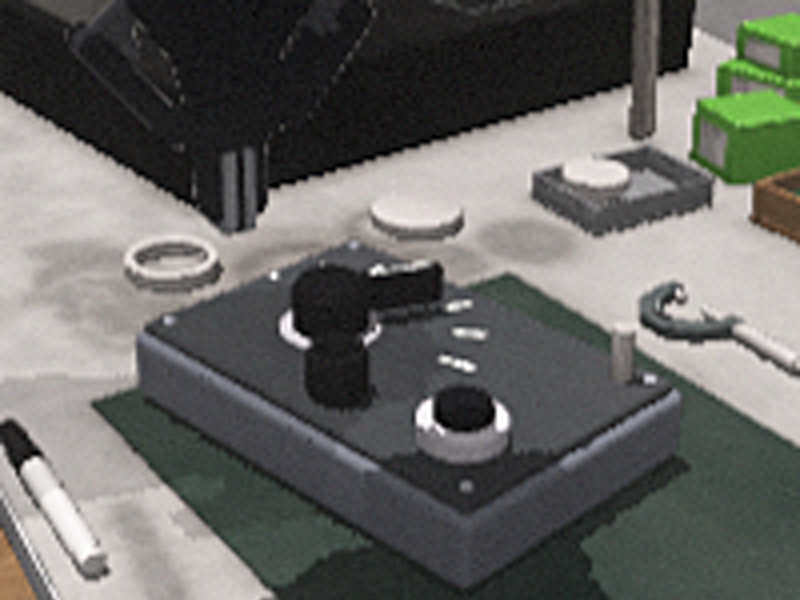

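View pics/wrist9.png

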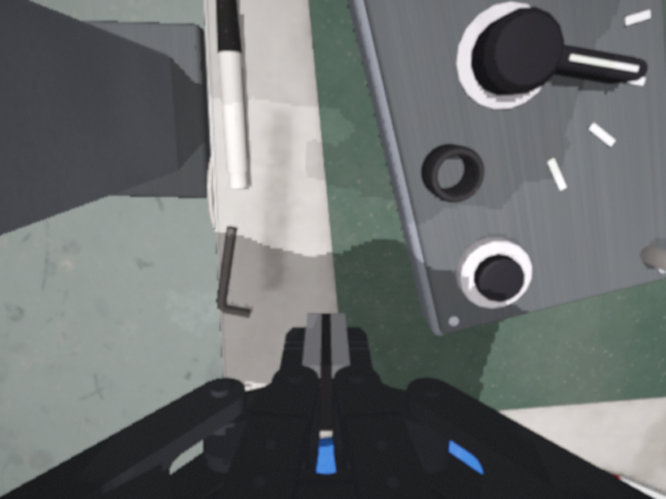

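```bash
python3 - <<'E'
from h import *
import pickle
from scipy.optimize import least_squares
cw=pickle.load(open('w9.pkl','rb')); ct=robot.camera_info('top'); cs=robot.camera_info('side')
im=cv2.imread('pics/wrist9_full.png'); g=cv2.cvtColor(im,cv2.COLOR_BGR2GRAY)
def dark(n,box,th):
    g=cv2.cvtColor(cv2.imread(f'pics/{n}9_full.png'),cv2.COLOR_BGR2GRAY); x0,y0,x1,y1=box
    m=(g[y0:y1,x0:x1]<th).astype(np.uint8); k,l,s,c=cv2.connectedComponentsWithStats(m); i=1+s[1:,4].argmax(); print(n,s[i],c[i]+[x0,y0]); return c[i]+[x0,y0]
pw=dark('wrist',(358,190,408,240),45)
pt=dark('top',(309,204,326,223),70)
ps=dark('side',(254,214,278,230),45)
ps2=np.array([464/4+150,405/4+120]); 
for a in ((pw,cw,pt,ct),(pw,cw,ps2,cs),(pt,ct,ps2,cs)):
    r=least_squares(lambda P:np.r_[proj(0,P,a[1])-a[0],proj(0,P,a[3])-a[2]],[.54,-.085,.07]);print(r.x,r.fun.round(2))
print(ray(0,*pw,.072,cw),ray(0,*pt,.072,ct),ray(0,*ps2,.072,cs))
E
```

```text
wrist [  8   7  26  34 216] [376.25       214.70833333]
top [  2   4  13  11 108] [316.94444444 213.        ]
side [  5   3  15  11 134] [265.56716418 221.88059701]
[ 0.54026453 -0.09302703  0.05963731] [ 0.47 -0.62  1.82  1.22]
[ 0.53634054 -0.08985002  0.07073741] [ 1.16  0.47 -2.74  1.51]
[ 0.54288795 -0.08756504  0.07094989] [ 0.18 -0.4  -0.35  0.05]
[ 0.53481521 -0.0890007   0.072     ] [ 0.54183615 -0.08695104  0.072     ] [ 0.5426946  -0.08916829  0.072     ]
```

Call:
arm_command(steps=[{"rx":0,"ry":0,"rz":0,"dx":-0.004,"dy":0.027,"dz":0,"fingers":1},{"rx":0,"ry":0,"rz":0,"dx":-0.008,"dy":0.027,"dz":0,"fingers":1},{"rx":0,"ry":0,"rz":0,"dx":-0.008,"dy":0.027,"dz":0.015,"fingers":1},{"rx":0,"ry":0,"rz":0,"dx":0,"dy":0.027,"dz":0.025,"fingers":1},{"rx":0,"ry":0,"rz":0,"dx":0,"dy":0,"dz":0.025,"fingers":1},{"rx":0,"ry":0,"rz":0,"dx":0,"dy":0,"dz":0.02,"fingers":1},{"rx":0,"ry":0,"rz":0,"dx":0,"dy":0,"dz":0,"fingers":1},{"rx":0,"ry":0,"rz":0,"dx":0,"dy":0,"dz":0,"fingers":1}])

```text
time: 9.15
eef_pos: [0.5423, -0.0865, 0.0943]
tcp_rot: [-2.186, -2.255, 0.001]
contact_force: [-0.1, 0.5, 0.6]
width: -0.0001
```

```bash
python3 - <<'E'
from h import *
import pickle
cw=pickle.load(open('w9.pkl','rb'))
print(ray(0,384,214,.072,cw), ray(0,495/1.3,271/1.3,.062,cw))
E
python3 look.py 10 wrist side
```

```text
[ 0.54098242 -0.08822627  0.072     ] [ 0.54195758 -0.08706823  0.062     ]
9.15 [ 0.5423 -0.0865  0.0943] [-0.16  0.36 -0.21  1.01 -0.    1.38] [-0.12  0.52  0.61]
```

View pics/side10.png

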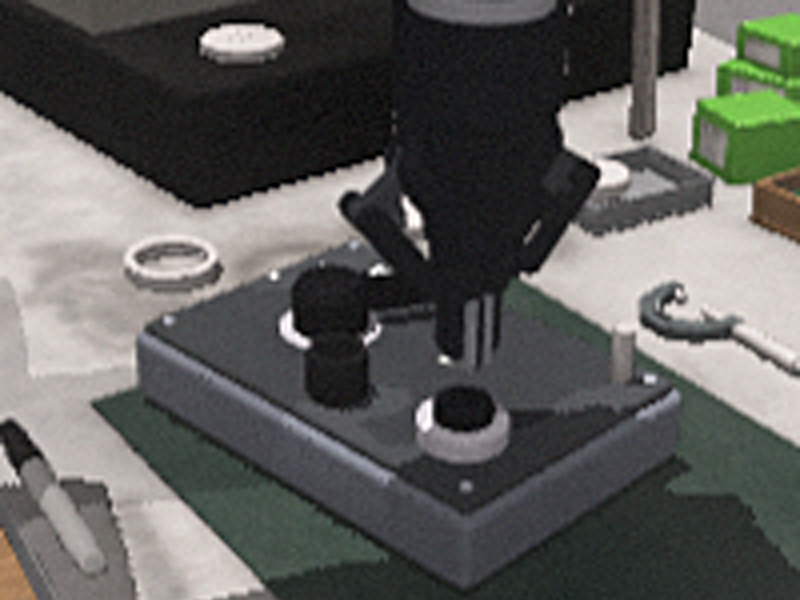

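View pics/wrist10.png

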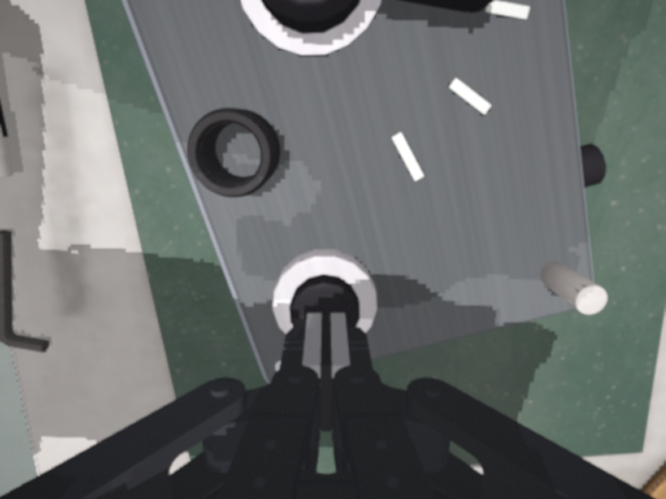

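Call:
arm_command(steps=[{"rx":0,"ry":0,"rz":0,"dx":-0.001,"dy":0,"dz":0.008,"fingers":1},{"rx":0,"ry":0,"rz":0,"dx":0,"dy":0,"dz":0.006,"fingers":1},{"rx":0,"ry":0,"rz":0,"dx":0,"dy":0,"dz":0.004,"fingers":1},{"rx":0,"ry":0,"rz":0,"dx":0,"dy":0,"dz":0,"fingers":1},{"rx":0,"ry":0,"rz":0,"dx":0,"dy":0,"dz":0,"fingers":1}])

```text
time: 9.75
eef_pos: [0.5419, -0.0886, 0.0763]
tcp_rot: [-2.189, -2.253, 0.0]
contact_force: [0.7, 0.3, -0.2]
width: -0.0
```

```bash
python3 look.py 11 side
```

```text
9.75 [ 0.5419 -0.0886  0.0763] [-0.16  0.38 -0.23  0.96 -0.    1.38] [ 0.66  0.27 -0.24]
```

View pics/side11.png

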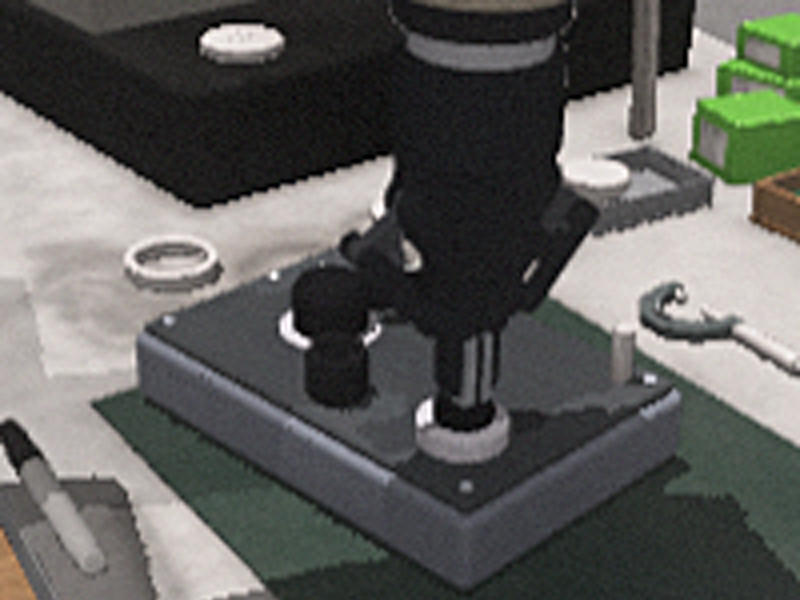

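Call:
arm_command(steps=[{"rx":0,"ry":0,"rz":0,"dx":0.001,"dy":0,"dz":0.002,"fingers":1},{"rx":0,"ry":0,"rz":0,"dx":0,"dy":0,"dz":0.002,"fingers":1},{"rx":0,"ry":0,"rz":0,"dx":0,"dy":0,"dz":0.001,"fingers":1},{"rx":0,"ry":0,"rz":0,"dx":0,"dy":0,"dz":0,"fingers":1}])

```text
time: 10.2
eef_pos: [0.5423, -0.0876, 0.0714]
tcp_rot: [2.188, 2.253, 0.0]
contact_force: [0.8, -1.0, 3.8]
width: -0.0003
```

Call:
arm_command(steps=[{"rx":0,"ry":0,"rz":0,"dx":0,"dy":0,"dz":0.001,"fingers":1},{"rx":0,"ry":0,"rz":0,"dx":0,"dy":0,"dz":0.001,"fingers":1},{"rx":0,"ry":0,"rz":0,"dx":0,"dy":0,"dz":0,"fingers":1}])

```text
time: 10.5
eef_pos: [0.5423, -0.0876, 0.0694]
tcp_rot: [2.188, 2.253, 0.0]
contact_force: [1.8, 0.2, 4.5]
width: 0.0001
```

Call:
arm_command(steps=[{"rx":0,"ry":0,"rz":0,"dx":0,"dy":0,"dz":0.001,"fingers":1},{"rx":0,"ry":0,"rz":0,"dx":0,"dy":0,"dz":0,"fingers":1}])

```text
time: 10.7
eef_pos: [0.5424, -0.0876, 0.0692]
tcp_rot: [2.188, 2.253, 0.001]
contact_force: [-2.0, -0.5, 12.1]
width: -0.0001
```

```bash
python3 look.py 12 side wrist
```

```text
10.7 [ 0.5424 -0.0876  0.0692] [-0.16  0.38 -0.24  0.94 -0.    1.38] [-1.98 -0.53 12.06]
```

View pics/side12.png

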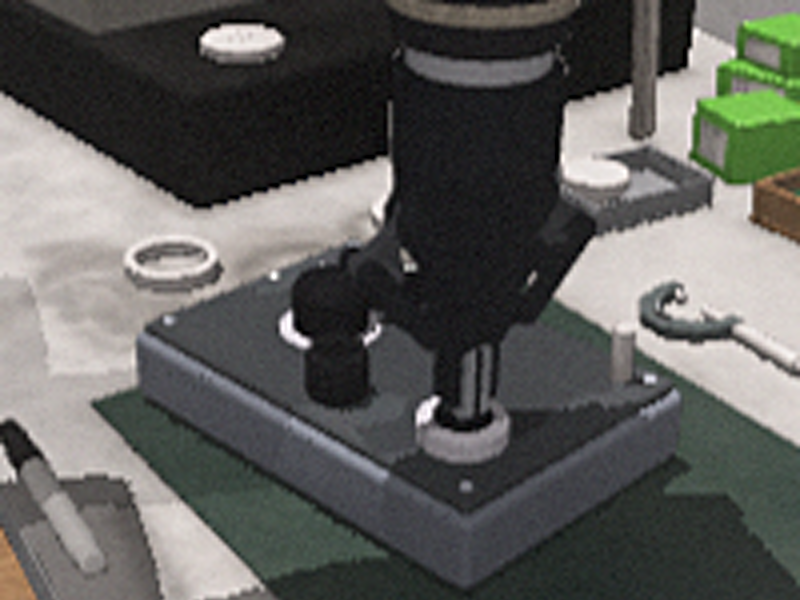

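View pics/wrist12.png

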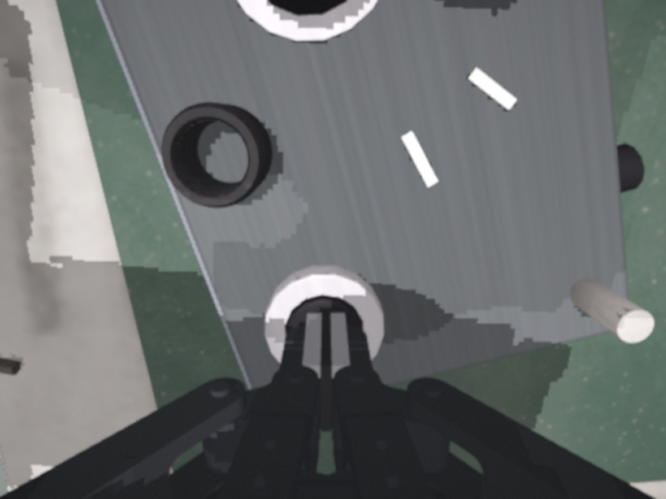

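Call:
arm_command(steps=[{"rx":0,"ry":0,"rz":0,"dx":0,"dy":0,"dz":-0.004,"fingers":1},{"rx":0,"ry":0,"rz":0,"dx":0,"dy":0,"dz":-0.006,"fingers":1},{"rx":0,"ry":0,"rz":0,"dx":0,"dy":0,"dz":-0.02,"fingers":1},{"rx":0,"ry":0,"rz":0,"dx":0,"dy":0,"dz":-0.03,"fingers":1},{"rx":0,"ry":0,"rz":0,"dx":0,"dy":0,"dz":-0.03,"fingers":1},{"rx":0,"ry":0,"rz":0,"dx":0,"dy":-0.03,"dz":-0.02,"fingers":1},{"rx":0,"ry":0,"rz":0,"dx":0,"dy":-0.03,"dz":0,"fingers":1},{"rx":0,"ry":0,"rz":0,"dx":0,"dy":-0.03,"dz":0,"fingers":1},{"rx":0,"ry":0,"rz":0,"dx":0,"dy":-0.03,"dz":0,"fingers":1},{"rx":0,"ry":0,"rz":0,"dx":0,"dy":0,"dz":0,"fingers":1},{"rx":0,"ry":0,"rz":0,"dx":0,"dy":0,"dz":0,"fingers":1}])

```text
time: 11.9
eef_pos: [0.4217, -0.091, 0.1786]
tcp_rot: [2.189, 2.253, 0.0]
contact_force: [0.7, -0.2, 0.2]
width: -0.0001
```

```bash
python3 look.py 13 top side
```

```text
11.9 [ 0.4217 -0.091   0.1786] [-0.21  0.1  -0.32  1.15  0.    1.33] [ 0.74 -0.24  0.23]
```

View pics/top13.png

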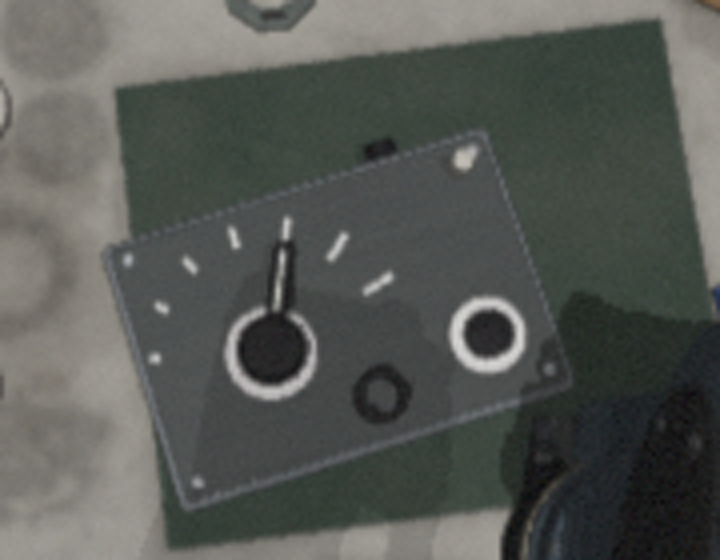

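View pics/side13.png

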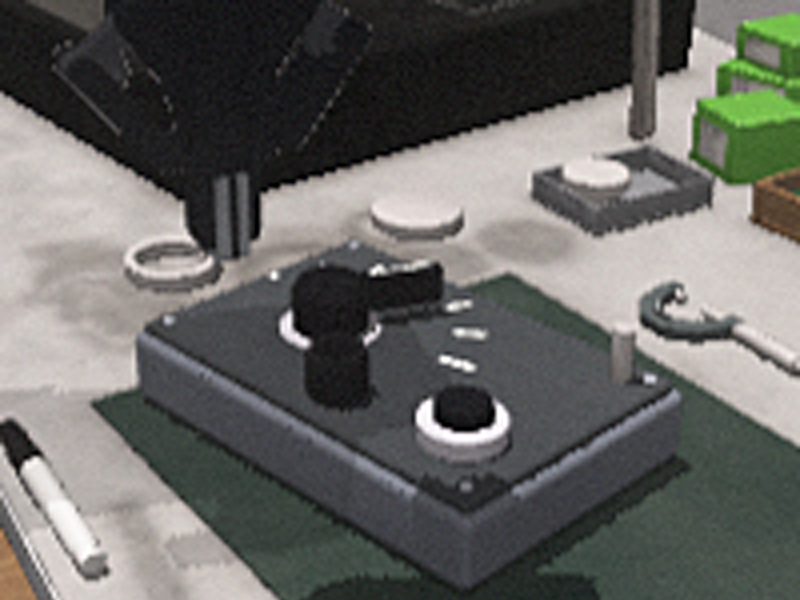

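The lever's white line, at about (283,270) in the top crop, points at the fifth bar (287,228). The key is up again at (464,408) in the side crop. The loupe and pin have not moved, and the arm is clear.

```bash
python3 -c "
from station import robot
print(robot.finish_job())"
```

```text
the job is handed in; nothing more can be done
None
```

The selector is in step 5 and the start key has been pressed fully and has come back up. I handed the job in at about 12 s of the 48 s allowed.

- **Selector:** I pushed the lever with the closed fingertips, one click at a time, from step 2 through 3 and 4 to 5. The contact force read was at most about 4 N. After backing off, the top view shows the lever in line with the fifth bar, and it was still there after the key press.
- **Start key:** I then pressed it straight down. Contact began at a tip height of about 75 mm and it came to a firm stop at 69.2 mm, which matches the 6 mm travel. The force peaked at about 12 N against the stop, above the key's 4 N spring force. After I released it, the side view shows the key back up.
- **Small things:** the loupe, gauge pin, ring and block look unmoved in the final pictures, as do the visible parts of the pen and micrometer. The hex key was outside the final crops and I did not check it again, but nothing went near it. The arm ended clear of everything.
- **Disagreement between cameras:** the side camera put the box 2–4 mm away from where the top camera did, and the wrist camera differed from the top by about 2 mm. I used the top camera's values, and the contacts came where they predicted. The exception was the key's top face, which I met at about 75 mm against the 71 mm the cameras gave.

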